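Unload the cheese press on to the draining rack

ROBOT

A 7-joint arm with a two-finger parallel gripper is mounted at the origin on the work surface. World frame = base frame: x ahead of the robot, y to its left, z up, the work surface at z = 0. Lengths are in m, angles in rad, forces in N, time in s.
With the tool pointing down it reaches from about 0.425 to 0.925 m from the base axis. Payload 6.8 kg.
Tool frame: the origin (TCP) lies between the finger pads; the fingertips stand 17 mm ahead of it and the grasp point (between the pads) lies 2 mm behind it; x points along the fingers, y is the direction in which the jaws open and shut, and the axes are right-handed (so a half turn about x gives the same grasp; the last joint's range is limited). The gripper opens to 85 mm and grips with 20 to 120 N. Pads are 22 mm wide; open, the fingers measure 114 mm over their backs; the gripper's body (76 mm by 85 mm) begins 54 mm behind the grasp point. The pads swing forward as they close: fully open they stand 13 mm farther back than shut.
Start: joints at [1.17, 0.477, 0.022, 1.555, -0.011, 1.109, -0.083], TCP at [0.195, -0.646, 0.248] pointing down, gripper open.
Joint ranges: [-2.96, 2.96], [-0.34, 2.1], [-1.41, 1.46], [0.24, 2.44], [-1.37, 4.51], [0.17, 1.92], [-2.96, 2.96]. Speed limits (rad/s): [2.39, 2.39, 3.14, 3.14, 3.14, 3.14, 3.14].

INTERFACE

Orientations are given as a rotation vector (axis times angle).
In Python, from bench import r gives the robot as it stands. The module is installed in compiled form; this text tells all that it offers.
- The arm moves only by the tool apply_moves, never from a script. Its argument "increments" is text: rows parted by semicolons, each of 7 numbers parted by spaces: the finger opening in mm, from 0 to 85.4, then the shift along the tool's x, y, z normalised to -1 to 1, where 1 is 100 cm, then the turn, a rotation vector about the tool's x, y, z normalised to -1 to 1, where 1 is 0.12 rad. In form: gripper x y z wx wy wz; .... A call has exactly 8 rows; each row shifts and turns the commanded pose from where the row before left it, along the tool's axes as they then stand; what a row does not reach is not made up. A row lasts 1/10 s, in which the tool goes at most 50 mm and 8.59 degrees, less where a joint would pass 70% of its speed; a pose out of reach is approached as far as the arm can. A call with a number of a shift or a turn outside -1 to 1 is refused whole. A call with a gripper value outside its range is refused whole. The fingers move at their own pace and stop on an object; "squeeze" is the grip in N (left out, the last holds). Time passes only in rows, so rows that do not move let the fingers close, or fill a call up. It gives the time, the measured TCP pose, the force and the opening at its end, in the units of the state.
- r.get_obs(): the state, without advancing time (a new reading comes with each control period).
- r.grab_frame(name): name is "scene" or "top" or "wrist"; returns a dict with "color" (480x640x3 uint8, blue, green, red), "fx", "fy", "cx", "cy" (pixels), "origin" and "orientation" of the camera in the world. Camera axes: x right, y up, looking along -z (the intrinsics and any distortion apply to the point x, -y, -z); pixel columns grow to the right and rows downward; lengths in m; the calibration is good to about 2 mm. A picture is of the moment at which its call begins. There is no depth.
- r.hand_in(): hands the job in, once; it reports no verdict.
The state is a dict: "clock": time; "joints": joint angles; "qvel": joint speeds; "tau": joint torques, N m; "tcp_pos": TCP position; "orientation": TCP orientation; "contact_force": force on the tool from outside, world axes, zero at the start; "moment": the same for the moment, N m; "grip_width": finger opening in m.
Only numpy, scipy, OpenCV 4.12 (cv2) and the standard library are available. Lean on these libraries where they do the work, as an engineer would, in place of code of your own. Each camera call takes 0.05 s, during which the arm holds its last target. There are 200 camera calls.

TASK

Unload the cheese press: wind its two-armed crank anticlockwise (seen from above) until the ram is clear of the mould, draw the mould out of the front of the press, and set it down gently, standing on the draining rack beside the other mould. Keep the mould upright all the way, leave the ram wound up, and do not disturb anything else on the worktop.

Things in the scene. Friction and masses are not known exactly. Their poses are not given: they have to be found in the camera images.
- press: cheese press, fixed. Origin on the table under the screw's axis; z up; open front faces -x. Wooden board x -155 to +95, y -85 to +85 mm, flat top at z 20, no lip. Two columns, diameter 16, at x 0, y -70 and +70; crosshead 32 (x) by 170 (y), z 142 to 170, nuts to z 181. A vertical screw on the axis carries the ram (below the crosshead) and the crank (above).
- ram (a joint): height in m of the ram (steel disc, diameter 40, 14 thick) above its lowest position, 0 to 0.045, a stop at each end. Its flat foot is at z 79 mm of the press + this value; the rim of the mould on the board is at z 105, so foot and rim are level at 0.026. It starts inside the mould. The crank moves it 20 mm a turn.
- crank (a joint): angle of the crank in rad, anticlockwise from above positive, which RAISES ram and crank together, 20 mm a turn (ram = 0.020 * crank / 2 pi); starts at 0 to 2.2, can turn over 2 turns. At 0 the arm of grip_a points along the press's +x. About 0.2 N m turns it; it stays where it is left.
- crank_hub (a point): on the screw's axis, at the top face of the crank's arms: z 200 mm of the press + the ram's value. The crank is a steel bar, 14 wide and 10 thick, over a hub of diameter 30 whose top is 6 above the arms; it rises with the ram. Its arms' ends are discs of diameter 20.
- grip_a_mid (a point): middle of one of the crank's two identical upright handgrips: black round sleeves, diameter 20, 43 high, that spin freely on their pins; centre 60 mm from the screw's axis; this point is 24 above the top of the arms and 20 below the sleeve's top.
- grip_b_mid (a point): the same for the other handgrip, on the other arm.
- mould: the mould in the press, to be unloaded: an upright steel cup with whey holes and a white cheese in it, outer diameter 62, height 85, wall 3.5, the cheese's top 33 below the rim, 0.6 to 0.95 kg. Origin at the centre of its underside, z up; its one side knob points to its -x. It starts on the board under the ram, its knob towards the press's front.
- mould_knob (a point): centre of the mould's side knob: black ball, diameter 24, 45 above the mould's underside, 58 from its axis, on a stem of diameter 10. The mould swivels on the ball: it serves to drag the mould, not to carry it.
- rack: the draining rack, a fixed shallow steel tray 270 (x) x 160 (y); origin at the centre of its underside, z up. Its floor is at z = 12; a rim 6 thick stands to z = 24, inside 258 x 148. Its -x end, nearer the robot, is free.
- mould2: another mould of the same shape that already stands on the +x half of the rack, its knob to one side; to be left alone.
- canister: a tall square storage canister, 94 x 94, 330 high (with a button to 335), close beside the press, left or right; it does not budge. Origin at the centre of its underside.
- jar: a closed glass jar, 72 across, 110 mm high, standing loose; origin at the centre of its underside. To be left alone. It stands on the other side of the press from the canister.
- mill: a slim waisted steel pepper mill, 50 across, 178 mm high, standing loose; origin at the centre of its underside. To be left alone.
- sauce: a sauce bottle, 52 across, 190 mm high, standing loose; origin at the centre of its underside. To be left alone.
- tin1: a food tin, 74 across, 105 mm high, standing loose; origin at the centre of its underside. To be left alone.
- tin2: a food tin, 74 across, 105 mm high, standing loose; origin at the centre of its underside. To be left alone.
- honey: a honey jar, 64 across, 90 mm high, standing loose; origin at the centre of its underside. To be left alone.

How it is judged:
By the outcome, as a careful person would: the job done as asked, in the order asked, and still so for the second after the job is handed in, with the robot touching nothing.
It also fails if it takes over 72 s, if anything falls off the work surface, if the arm or the gripper's body presses on something with over 40 N, if the wrist force passes 120 N, or if a joint passes its speed limit or range.

## Working session

There is one attempt and no reset: what is moved stays moved. The work goes in short steps, Python scripts to look and compute and a tool call to move; the robot and the scene stay as the last step left them, time stands still between calls to the robot, and variables do not carry over. Pictures are saved under pics/ and viewed, about 8 in all and at most 12, crops included, and the job is handed in when it is done.

Besides the shell and the picture viewer there is one more tool, called after "Request:" by a JSON object that holds its "name" and its "arguments", one argument or row to a line. apply_moves: Moves the arm, as the interface text tells. Scaled input: -1 to 1 covers 100 cm each way for a shift and 0.12 rad each way for a turn. Its arguments: {"type":"object","properties":{"increments":{"type":"string"},"squeeze":{"type":"number"}},"required":["increments"]}

```bash
ls; mkdir -p pics
cat > h.py <<'E'
import numpy as np, cv2
from scipy.spatial.transform import Rotation as R
from bench import r
def cam(f):
    o=np.array(f["orientation"],float)
    return np.array(f["origin"],float),(o if o.shape==(3,3) else R.from_rotvec(o).as_matrix())
def ray(f,u,v):
    o,M=cam(f); d=M@np.array([(u-f["cx"])/f["fx"],-(v-f["cy"])/f["fy"],-1.]); return o,d
def atz(f,u,v,z):
    o,d=ray(f,u,v); return o+d*(z-o[2])/d[2]
def proj(f,p):
    o,M=cam(f); q=M.T@(np.array(p,float)-o); return np.array([f["cx"]+f["fx"]*q[0]/-q[2], f["cy"]-f["fy"]*q[1]/-q[2]])
E
python3 - <<'E'
from h import *
import pickle
for n in("scene","top"):
    f=r.grab_frame(n); print({k:v for k,v in f.items() if k!="color"})
    cv2.imwrite(f"pics/{n}0.png",f["color"]); pickle.dump(f,open(f"{n}0.pkl","wb"))
o=r.get_obs(); print(o)
E
```

```text
pics
{'fx': 577.8585220200304, 'fy': 577.8585220200304, 'cx': 319.1801770146849, 'cy': 236.4563461961212, 'origin': array([ 1.46945982, -0.07219748,  1.17527818]), 'orientation': array([0.62449185, 0.55271063, 1.42405302])}
{'fx': 478.24066860721456, 'fy': 478.24066860721456, 'cx': 329.7913248336913, 'cy': 239.47646337863202, 'origin': array([0.25487642, 0.02991629, 1.41420448]), 'orientation': array([ 0.16803379, -0.17852807, -1.58096139])}
{'clock': 0.1, 'joints': array([ 1.16993269,  0.47770887,  0.02236687,  1.55634407, -0.0115257 ,
        1.10931172, -0.0831075 ]), 'qvel': array([ 0.00076237, -0.0016139 , -0.00048272, -0.00213024, -0.00249356,
       -0.00045476, -0.00059421]), 'tau': array([ 5.72972931e-03, -5.97757137e+01,  1.61424849e+00, -2.81955153e+01,
        1.28686058e-02,  5.04462878e-03,  7.16400699e-07]), 'tcp_pos': array([ 0.19464247, -0.64579905,  0.24743272]), 'orientation': array([ 2.06446699,  0.3060863 , -2.06518805]), 'contact_force': array([-0.37682044, -0.23588536,  0.10495011]), 'moment': array([-0.00490309,  0.03050139,  0.03655307]), 'grip_width': 0.08551624189210306}
```

View pics/scene0.png

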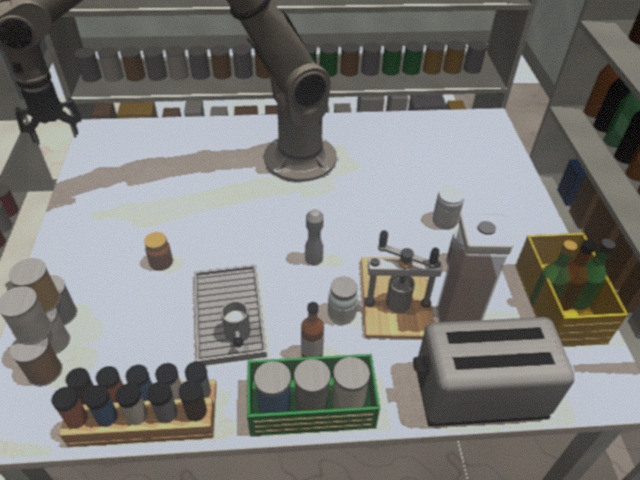

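View pics/top0.png

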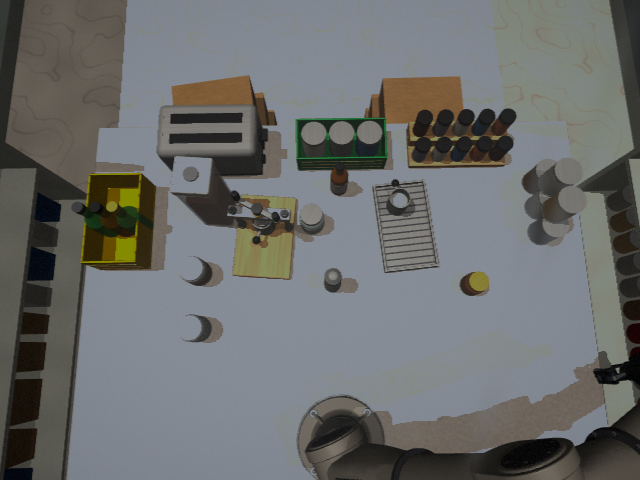

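The scene shows the press at about (400,290), canister to its +y side (480,270), jar on the -y side (343,300), rack at (228,315) with mould2 on its far half, and the mill (314,237) in front of the gap. The top view shows the press board at (265,235), canister leaning over it, and rack at (405,225). Next I'll enlarge these.

Run:
```python
from h import *
a=cv2.imread("pics/top0.png")[150:300,180:380]; cv2.imwrite("pics/c1.png",cv2.resize(a,None,fx=4,fy=4,interpolation=cv2.INTER_CUBIC))
a=cv2.imread("pics/scene0.png")[200:350,320:520]; cv2.imwrite("pics/c2.png",cv2.resize(a,None,fx=4,fy=4,interpolation=cv2.INTER_CUBIC))
```

```text
(no output)
```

View pics/c1.png

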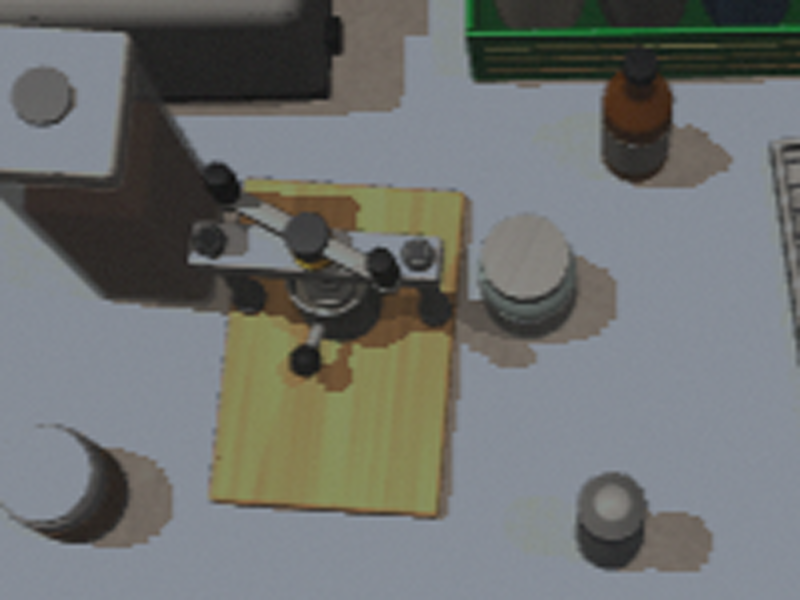

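View pics/c2.png

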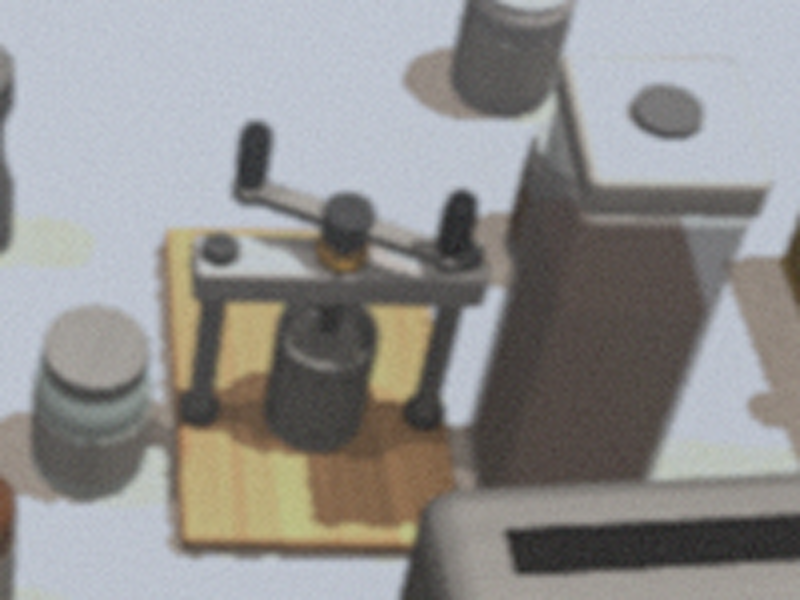

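Run:
```python
from h import *
import pickle
T=pickle.load(open("top0.pkl","rb"));S=pickle.load(open("scene0.pkl","rb"))
def t(u,v,z): return atz(T,180+u/4,150+v/4,z).round(4)
def s(u,v,z): return atz(S,320+u/4,200+v/4,z).round(4)
c=[t(210,500,.02),t(438,517,.02),t(467,193,.02)]
print("board",c,np.linalg.norm(c[0]-c[1]),np.linalg.norm(c[1]-c[2]))
d=c[2]-c[1]; print("yaw",np.arctan2(d[1],d[0])); d=c[0]-c[1]; print("yaw2",np.arctan2(-d[0],d[1]))
print("scene board",s(168,230,.02),s(182,545,.02))
print("hub",t(307,232,.209),s(349,205,.209))
print("nuts t",t(210,238,.181),t(418,252,.181),"s",s(219,242,.181))
print("grips t",t(220,176,.247),t(382,257,.247),"s",s(258,128,.247),s(463,197,.247))
print("can",t(42,97,.335),s(668,110,.335),"corner near",t(125,175,.33),t(130,35,.33))
print("jar",t(525,257,.11),s(96,345,.11))
print("mill",t(612,500,.178)); print("sauce",t(640,65,.19))
print("knob",t(306,358,.065),"mouldrim")
print("rack corners",[atz(T,*p,.024).round(4) for p in((374,183),(426,180),(438,266),(385,272))])
print("m2 rim",atz(T,399.5,199.5,.097),"knob",atz(T,395.5,183,.057),"honey",atz(T,476,282,.09))
print("tins",atz(T,192,269,.105),atz(T,191,327,.105))
```

```text
board [array([0.4647, 0.3053, 0.02  ]), array([0.4493, 0.138 , 0.02  ]), array([0.6971, 0.1161, 0.02  ])] 0.16800729150843424 0.24876585376614702
yaw -0.08814870130124074
yaw2 -0.091791535152225
scene board [0.4588 0.1403 0.02  ] [0.7073 0.1172 0.02  ]
hub [0.6122 0.2092 0.209 ] [0.6114 0.2104 0.209 ]
nuts t [0.6174 0.2782 0.181 ] [0.6054 0.139  0.181 ] s [0.6105 0.1388 0.181 ]
grips t [0.639  0.2596 0.247 ] [0.5837 0.1559 0.247 ] s [0.5846 0.1586 0.247 ] [0.643  0.2627 0.247 ]
can [0.6611 0.3494 0.335 ] [0.6678 0.3495 0.335 ] corner near [0.6132 0.2996 0.33  ] [0.7016 0.2998 0.33  ]
jar [0.6207 0.0697 0.11  ] [0.6248 0.07   0.11  ]
mill [0.4365 0.0125 0.178 ]
sauce [ 0.7322 -0.0121  0.19  ]
knob [0.5602 0.2299 0.065 ] mouldrim
rack corners [array([ 0.7408, -0.1206,  0.024 ]), array([ 0.7479, -0.2806,  0.024 ]), array([ 0.4806, -0.2995,  0.024 ]), array([ 0.4654, -0.1425,  0.024 ])]
m2 rim [ 0.66416595 -0.18425434  0.097     ] knob [ 0.72826114 -0.18134721  0.057     ] honey [ 0.42300334 -0.38676307  0.09      ]
tins [0.47056851 0.40071414 0.105     ] [0.31269317 0.39627878 0.105     ]
```

```bash
cat >> h.py <<'E'
def need(p,yaw=None,tilt=0.):
    """shift (tool axes, unit m) and turn (unit .12 rad) to pose: tool x down, tool y along yaw+90deg; tilt leans fingers forward"""
    o=r.get_obs(); M=R.from_rotvec(o["orientation"]); d=M.inv().apply(np.array(p)-o["tcp_pos"])
    s="shift "+str(d.round(4))
    if yaw is not None:
        G=np.array([[0,0,-1],[0,1,0],[1,0,0]]).T  # cols placeholder
        x=np.array([0,0,-1.]);y=np.array([0,1.,0]);z=np.cross(x,y)
        G=np.c_[x,y,z]; G=R.from_euler("z",yaw).as_matrix()@R.from_euler("y",-tilt).as_matrix()@G
        s+=" turn "+str(((M.inv()*R.from_matrix(G)).as_rotvec()/.12).round(2))
    print(s)
def st():
    o=r.get_obs(); M=R.from_rotvec(o["orientation"]).as_matrix()
    print("t",round(o["clock"],2),"tcp",o["tcp_pos"].round(4),"F",o["contact_force"].round(1),"w",round(o["grip_width"],4),"j",o["joints"].round(2)); print(M.round(3))
E
python3 - <<'E'
from h import *
st(); need([.5835,.157,.30],-.09); need([.5835,.157,.30],-.09+np.pi)
E
```

```text
t 0.1 tcp [ 0.1946 -0.6458  0.2474] F [-0.4 -0.2  0.1] w 0.0855 j [ 1.17  0.48  0.02  1.56 -0.01  1.11 -0.08]
[[-0.001  0.289 -0.957]
 [ 0.002 -0.957 -0.289]
 [-1.    -0.002  0.   ]]
shift [-0.0516 -0.6565 -0.604 ] turn [-2.299e+01 -2.000e-02  0.000e+00]
shift [-0.0516 -0.6565 -0.604 ] turn [3.19 0.   0.01]
```

Request:
{"name": "apply_moves", "arguments": {
  "increments": "50 -.008 -.015 -.014 0 0 0; 50 -.008 -.033 -.030 0 0 0; 50 -.008 -.033 -.030 0 0 0; 50 -.008 -.033 -.030 0 0 0; 50 -.008 -.033 -.030 0 0 0; 50 -.008 -.033 -.030 0 0 0; 50 -.004 -.033 -.030 0 0 0; 50 0 -.033 -.030 0 0 0",
  "squeeze": 40
}}

```text
clock: 0.9
tcp_pos: [0.3389, -0.3445, 0.3008]
orientation: [2.064, 0.303, -2.063]
contact_force: [0.7, -1.3, -0.2]
grip_width: 0.05
```

Request:
{"name": "apply_moves", "arguments": {
  "increments": "50 0 -.033 -.030 0 0 0; 50 0 -.033 -.030 0 0 0; 50 0 -.033 -.030 0 0 0; 50 0 -.033 -.030 0 0 0; 50 0 -.033 -.030 0 0 0; 50 0 -.033 -.030 0 0 0; 50 0 -.033 -.030 0 0 0; 50 0 -.033 -.030 0 0 0"
}}

```text
clock: 1.7
tcp_pos: [0.4921, -0.0225, 0.3002]
orientation: [2.064, 0.304, -2.064]
contact_force: [1.1, -0.2, -0.2]
grip_width: 0.0502
```

Request:
{"name": "apply_moves", "arguments": {
  "increments": "50 0 -.033 -.030 0 0 0; 50 0 -.033 -.030 0 0 0; 50 0 -.033 -.030 0 0 0; 50 0 -.025 -.022 0 0 0; 50 0 0 0 .8 0 0; 50 0 0 0 .8 0 0; 50 0 0 0 .8 0 0; 50 0 0 0 .8 0 0"
}}

```text
clock: 2.5
tcp_pos: [0.5631, 0.1269, 0.2997]
orientation: [-2.172, 0.104, 2.174]
contact_force: [0.9, 0.0, -0.3]
grip_width: 0.0503
```

Run:
```python
from h import *
import pickle
st(); need([.5835,.157,.228],-.09+np.pi)
f=r.grab_frame("wrist"); pickle.dump(f,open("w1.pkl","wb")); cv2.imwrite("pics/w1.png",f["color"])
for p in([.5835,.157,.248],[.612,.2095,.21]): print(proj(f,p).round(0), f["origin"])
```

```text
t 2.5 tcp [0.5631 0.1269 0.2997] F [ 0.9  0.  -0.3] w 0.0503 j [ 0.05  0.31 -0.47  1.71  0.15  1.16 -2.13]
[[-0.001 -0.095 -0.995]
 [-0.    -0.995  0.095]
 [-1.     0.     0.001]]
shift [ 0.0717 -0.0319 -0.0176] turn [-0.04  0.01 -0.  ]
[247. 240.] [0.64058855 0.11968067 0.42495651]
[154. 176.] [0.64058855 0.11968067 0.42495651]
```

View pics/w1.png

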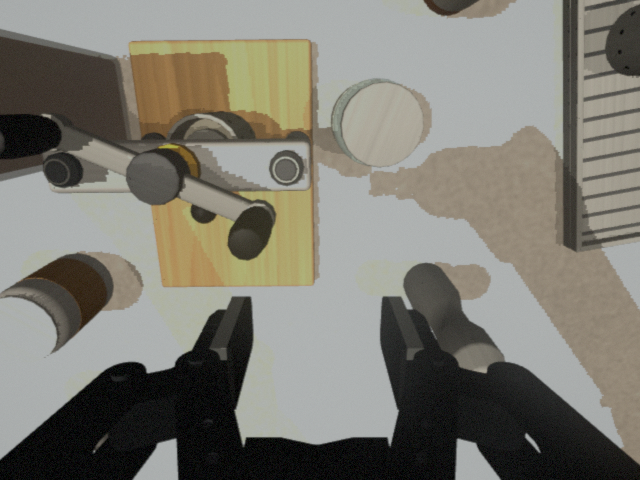

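The wrist view agrees: near grip top at (248,239), predicted (247,240); hub at (155,177), predicted (154,176). So the crank angle is about 1.15 rad. Next I descend on grip b.

Request:
{"name": "apply_moves", "arguments": {
  "increments": "50 0 -.016 -.009 0 0 0; 50 0 -.016 -.009 0 0 0; 50 .01 0 0 0 0 0; 50 .02 0 0 0 0 0; 50 .02 0 0 0 0 0; 50 .015 0 0 0 0 0; 50 .005 0 0 0 0 0; 50 0 0 0 0 0 0"
}}

```text
clock: 3.35
tcp_pos: [0.5837, 0.1567, 0.2295]
orientation: [-2.173, 0.1, 2.177]
contact_force: [-0.6, -0.5, -0.0]
grip_width: 0.0498
```

Request:
{"name": "apply_moves", "arguments": {
  "increments": "12 0 0 0 0 0 0; 12 0 0 0 0 0 0; 12 0 0 0 0 0 0; 12 0 0 0 0 0 0; 12 0 0 0 0 0 0; 12 0 0 0 0 0 0; 12 0 0 0 0 0 0; 12 0 0 0 0 0 0"
}}

```text
clock: 4.15
tcp_pos: [0.585, 0.1583, 0.2316]
orientation: [-2.177, 0.097, 2.171]
contact_force: [2.2, 3.4, 6.6]
grip_width: 0.0191
```

```bash
cat >> h.py <<'E'
def arc(a0,a1,n,c=(.612,.2095)):
    """tool-axis shifts for a circular stroke, degrees world; tool as it stands"""
    M=R.from_rotvec(r.get_obs()["orientation"]).as_matrix()
    a=np.radians(np.linspace(a0,a1,n+1)); P=np.c_[.06*np.cos(a),.06*np.sin(a),.020*(a-a[0])/2/np.pi]
    print((np.diff(P,axis=0)@M).round(4)); print("end",(np.array(c)+P[-1,:2]).round(4))
E
python3 - <<'E'
from h import *
st(); o=r.get_obs(); d=o["tcp_pos"][:2]-[.612,.2095]; print(np.degrees(np.arctan2(d[1],d[0])),np.hypot(*d))
arc(241,385,10)
E
```

```text
t 4.15 tcp [0.585  0.1583 0.2316] F [2.2 3.4 6.6] w 0.0191 j [-0.02  0.42 -0.46  1.72  0.21  1.05 -2.21]
[[ 0.003 -0.091 -0.996]
 [ 0.002 -0.996  0.091]
 [-1.    -0.002 -0.002]]
-117.80618677739139 0.057827941909380814
[[-0.0008  0.0043 -0.0144]
 [-0.0008  0.0006 -0.015 ]
 [-0.0008 -0.0032 -0.0147]
 [-0.0008 -0.0067 -0.0135]
 [-0.0008 -0.0099 -0.0114]
 [-0.0008 -0.0124 -0.0085]
 [-0.0008 -0.0141 -0.0052]
 [-0.0008 -0.015  -0.0015]
 [-0.0008 -0.0149  0.0022]
 [-0.0008 -0.0138  0.0059]]
end [0.6664 0.2349]
```

Request:
{"name": "apply_moves", "arguments": {
  "increments": "12 -.003 0 0 0 0 0; 12 -.0008 .0043 -.0144 0 0 0; 12 -.0008 .0006 -.0150 0 0 0; 12 -.0008 -.0032 -.0147 0 0 0; 12 -.0008 -.0067 -.0135 0 0 0; 12 -.0008 -.0099 -.0114 0 0 0; 12 -.0008 -.0124 -.0085 0 0 0; 12 -.0008 -.0141 -.0052 0 0 0"
}}

```text
clock: 4.95
tcp_pos: [0.6694, 0.1886, 0.2371]
orientation: [-2.171, 0.106, 2.181]
contact_force: [-4.0, -3.0, -1.3]
grip_width: 0.0187
```

Request:
{"name": "apply_moves", "arguments": {
  "increments": "12 -.0008 -.0150 -.0015 0 0 0; 12 -.0008 -.0149 .0022 0 0 0; 12 -.0008 -.0138 .0059 0 0 0; 12 0 0 0 0 0 0; 50 0 0 0 0 0 0; 50 0 0 0 0 0 0; 50 0 0 0 0 0 0; 50 0 0 0 0 0 0"
}}

```text
clock: 5.75
tcp_pos: [0.668, 0.2348, 0.2422]
orientation: [-2.175, 0.099, 2.173]
contact_force: [0.2, -0.3, 0.4]
grip_width: 0.0502
```

Run:
```python
from h import *
st(); o=r.get_obs(); d=o["tcp_pos"][:2]-[.612,.2095]; print(np.degrees(np.arctan2(d[1],d[0])),np.hypot(*d))
for a in(205,):
    a=np.radians(a); p=[.612+.06*np.cos(a),.2095+.06*np.sin(a),.315]; print(p); need(p,-.09+np.pi)
arc(205,385,12)
```

```text
t 5.75 tcp [0.668  0.2348 0.2422] F [ 0.2 -0.3  0.4] w 0.0502 j [-0.14  0.57 -0.44  1.45  0.25  1.17 -2.27]
[[ 0.001 -0.092 -0.996]
 [ 0.    -0.996  0.092]
 [-1.    -0.    -0.001]]
24.322502549706048 0.061487014385776494
[np.float64(0.557621532777801), np.float64(0.18414290429555805), 0.315]
shift [-0.073   0.0606  0.1052] turn [-0.02 -0.01  0.  ]
[[-0.0008  0.0124 -0.0096]
 [-0.0008  0.0095 -0.0125]
 [-0.0008  0.0059 -0.0145]
 [-0.0008  0.002  -0.0155]
 [-0.0008 -0.0021 -0.0155]
 [-0.0008 -0.0061 -0.0144]
 [-0.0008 -0.0096 -0.0124]
 [-0.0008 -0.0125 -0.0095]
 [-0.0008 -0.0145 -0.0059]
 [-0.0008 -0.0155 -0.002 ]
 [-0.0008 -0.0155  0.0021]
 [-0.0008 -0.0144  0.0061]]
end [0.6664 0.2349]
```

Request:
{"name": "apply_moves", "arguments": {
  "increments": "50 -.02 0 0 0 0 0; 50 -.03 0 0 0 0 0; 50 -.023 0 0 0 0 0; 50 0 .010 .0172 0 0 0; 50 0 .0202 .0350 0 0 0; 50 0 .0202 .0350 0 0 0; 50 0 .0102 .0180 0 0 0; 50 0 0 0 0 0 0"
}}

```text
clock: 6.55
tcp_pos: [0.5556, 0.1829, 0.3153]
orientation: [-2.176, 0.102, 2.174]
contact_force: [0.1, 1.0, 1.3]
grip_width: 0.0497
```

Request:
{"name": "apply_moves", "arguments": {
  "increments": "50 .015 0 0 0 0 0; 50 .025 0 0 0 0 0; 50 .022 0 0 0 0 0; 50 .012 0 0 0 0 0; 12 0 0 0 0 0 0; 12 0 0 0 0 0 0; 12 0 0 0 0 0 0; 12 0 0 0 0 0 0"
}}

```text
clock: 7.35
tcp_pos: [0.5578, 0.1845, 0.2407]
orientation: [-2.175, 0.099, 2.173]
contact_force: [1.1, 1.3, -5.7]
grip_width: 0.0186
```

Request:
{"name": "apply_moves", "arguments": {
  "increments": "12 -.0005 0 0 0 0 0; 12 0 0 0 0 0 0; 12 -.0008 .0124 -.0096 0 0 0; 12 -.0008 .0095 -.0125 0 0 0; 12 -.0008 .0059 -.0145 0 0 0; 12 -.0008 .0020 -.0155 0 0 0; 12 -.0008 -.0021 -.0155 0 0 0; 12 -.0008 -.0061 -.0144 0 0 0"
}}

```text
clock: 8.15
tcp_pos: [0.6357, 0.1564, 0.2455]
orientation: [-2.17, 0.097, 2.179]
contact_force: [-5.6, 5.0, -2.3]
grip_width: 0.019
```

Request:
{"name": "apply_moves", "arguments": {
  "increments": "12 -.0008 -.0096 -.0124 0 0 0; 12 -.0008 -.0125 -.0095 0 0 0; 12 -.0008 -.0145 -.0059 0 0 0; 12 -.0008 -.0155 -.0020 0 0 0; 12 -.0008 -.0155 .0021 0 0 0; 12 -.0008 -.0144 .0061 0 0 0; 12 0 0 0 0 0 0; 50 0 0 0 0 0 0"
}}

```text
clock: 8.95
tcp_pos: [0.6657, 0.2367, 0.2511]
orientation: [-2.176, 0.095, 2.174]
contact_force: [-0.1, -0.1, -0.4]
grip_width: 0.0321
```

Run:
```python
from h import *
st(); o=r.get_obs(); d=o["tcp_pos"][:2]-[.612,.2095]; print(np.degrees(np.arctan2(d[1],d[0])),np.hypot(*d))
a=np.radians(205); p=[.612+.06*np.cos(a),.2095+.06*np.sin(a),.325]; need(p,-.09+np.pi)
```

```text
t 8.95 tcp [0.6657 0.2367 0.2511] F [-0.1 -0.1 -0.4] w 0.0321 j [-0.15  0.56 -0.43  1.44  0.24  1.19 -2.27]
[[ 0.001 -0.089 -0.996]
 [ 0.002 -0.996  0.089]
 [-1.    -0.002 -0.001]]
26.84736724873997 0.06018490934818478
shift [-0.0741  0.0618  0.1029] turn [ 0.01 -0.01  0.02]
```

Request:
{"name": "apply_moves", "arguments": {
  "increments": "50 0 0 0 0 0 0; 50 -.02 0 0 0 0 0; 50 -.03 0 0 0 0 0; 50 -.024 0 0 0 0 0; 50 0 .0104 .0170 0 0 0; 50 0 .0205 .0345 0 0 0; 50 0 .0205 .0345 0 0 0; 50 0 .0104 .0170 0 0 0"
}}

```text
clock: 9.75
tcp_pos: [0.5558, 0.1812, 0.3252]
orientation: [-2.175, 0.101, 2.174]
contact_force: [-0.5, -0.3, -0.2]
grip_width: 0.0497
```

Request:
{"name": "apply_moves", "arguments": {
  "increments": "50 .015 0 0 0 0 0; 50 .025 0 0 0 0 0; 50 .022 0 0 0 0 0; 50 .012 0 0 0 0 0; 12 0 0 0 0 0 0; 12 0 0 0 0 0 0; 12 0 0 0 0 0 0; 12 0 0 0 0 0 0"
}}

```text
clock: 10.55
tcp_pos: [0.5587, 0.1834, 0.2512]
orientation: [-2.176, 0.098, 2.172]
contact_force: [3.1, 2.3, -3.1]
grip_width: 0.019
```

Request:
{"name": "apply_moves", "arguments": {
  "increments": "12 -.0005 0 0 0 0 0; 12 0 0 0 0 0 0; 12 -.0008 .0124 -.0096 0 0 0; 12 -.0008 .0095 -.0125 0 0 0; 12 -.0008 .0059 -.0145 0 0 0; 12 -.0008 .0020 -.0155 0 0 0; 12 -.0008 -.0021 -.0155 0 0 0; 12 -.0008 -.0061 -.0144 0 0 0"
}}

```text
clock: 11.35
tcp_pos: [0.6359, 0.1561, 0.2558]
orientation: [-2.17, 0.095, 2.179]
contact_force: [-7.4, 6.8, 0.1]
grip_width: 0.0184
```

Request:
{"name": "apply_moves", "arguments": {
  "increments": "12 -.0008 -.0096 -.0124 0 0 0; 12 -.0008 -.0125 -.0095 0 0 0; 12 -.0008 -.0145 -.0059 0 0 0; 12 -.0008 -.0155 -.0020 0 0 0; 12 -.0008 -.0155 .0021 0 0 0; 12 -.0008 -.0144 .0061 0 0 0; 12 0 0 0 0 0 0; 50 0 0 0 0 0 0"
}}

```text
clock: 12.15
tcp_pos: [0.666, 0.2348, 0.2609]
orientation: [-2.175, 0.096, 2.175]
contact_force: [0.3, 0.1, -0.7]
grip_width: 0.0319
```

Run:
```python
from h import *
st(); o=r.get_obs(); d=o["tcp_pos"][:2]-[.612,.2095]; print(np.degrees(np.arctan2(d[1],d[0])),np.hypot(*d))
a=np.radians(206); p=[.612+.06*np.cos(a),.2095+.06*np.sin(a),.335]; need(p,-.09+np.pi)
arc(206,275,5)
```

```text
t 12.15 tcp [0.666  0.2348 0.2609] F [ 0.3  0.1 -0.7] w 0.0319 j [-0.15  0.56 -0.43  1.43  0.23  1.2  -2.26]
[[-0.    -0.089 -0.996]
 [ 0.001 -0.996  0.089]
 [-1.    -0.001  0.   ]]
25.149108321884892 0.059620197100446484
shift [-0.0742  0.061   0.1029] turn [0.   0.   0.01]
[[-0.0008  0.0114 -0.0089]
 [-0.0008  0.0089 -0.0113]
 [-0.0008  0.0059 -0.0131]
 [-0.0008  0.0026 -0.0142]
 [-0.0008 -0.0008 -0.0144]]
end [0.6172 0.1497]
```

Request:
{"name": "apply_moves", "arguments": {
  "increments": "50 0 0 0 0 0 0; 50 -.02 0 0 0 0 0; 50 -.03 0 0 0 0 0; 50 -.024 0 0 0 0 0; 50 0 .0103 .0170 0 0 0; 50 0 .0202 .0345 0 0 0; 50 0 .0202 .0345 0 0 0; 50 0 .0103 .0169 0 0 0"
}}

```text
clock: 12.95
tcp_pos: [0.5561, 0.1803, 0.3348]
orientation: [-2.174, 0.102, 2.175]
contact_force: [0.4, -0.0, 0.5]
grip_width: 0.0499
```

Request:
{"name": "apply_moves", "arguments": {
  "increments": "50 .015 0 0 0 0 0; 50 .025 0 0 0 0 0; 50 .022 0 0 0 0 0; 50 .012 0 0 0 0 0; 12 0 0 0 0 0 0; 12 0 0 0 0 0 0; 12 0 0 0 0 0 0; 12 0 0 0 0 0 0"
}}

```text
clock: 13.75
tcp_pos: [0.5591, 0.1832, 0.2611]
orientation: [-2.176, 0.097, 2.172]
contact_force: [2.4, 3.9, -4.8]
grip_width: 0.0193
```

Request:
{"name": "apply_moves", "arguments": {
  "increments": "12 -.0005 0 0 0 0 0; 12 0 0 0 0 0 0; 12 -.0008 .0114 -.0089 0 0 0; 12 -.0008 .0089 -.0113 0 0 0; 12 -.0008 .0059 -.0131 0 0 0; 12 -.0008 .0026 -.0142 0 0 0; 12 -.0008 -.0008 -.0144 0 0 0; 12 0 0 0 0 0 0"
}}

```text
clock: 14.55
tcp_pos: [0.618, 0.1514, 0.2649]
orientation: [-2.173, 0.093, 2.174]
contact_force: [3.0, 6.9, -7.0]
grip_width: 0.0185
```

Request:
{"name": "apply_moves", "arguments": {
  "increments": "50 0 0 0 0 0 0; 50 0 0 0 0 0 0; 50 0 0 0 0 0 0; 50 -.02 0 0 0 0 0; 50 -.03 0 0 0 0 0; 50 -.03 0 0 0 0 0; 50 0 0 0 -1 0 0; 50 0 0 0 -1 0 0"
}}

```text
clock: 15.35
tcp_pos: [0.6181, 0.1483, 0.347]
orientation: [2.145, 0.164, -2.138]
contact_force: [-0.1, -0.3, -0.2]
grip_width: 0.0501
```

Run:
```python
from h import *
st(); need([.50,.20,.33],-.09); need([.50,.20,.33],-.09+np.pi)
```

```text
t 15.35 tcp [0.6181 0.1483 0.347 ] F [-0.1 -0.3 -0.2] w 0.0501 j [ 0.02  0.38 -0.48  1.51  0.18  1.29 -1.9 ]
[[ 0.003  0.152 -0.988]
 [-0.    -0.988 -0.152]
 [-1.     0.001 -0.003]]
shift [ 0.0166 -0.0691  0.1089] turn [-24.16   0.    -0.04]
shift [ 0.0166 -0.0691  0.1089] turn [ 2.02 -0.03 -0.  ]
```

Request:
{"name": "apply_moves", "arguments": {
  "increments": "50 0 -.018 .040 -1 0 0; 50 0 -.015 .040 -1 0 0; 50 0 -.010 .040 -1 0 0; 50 0 0 .035 -1 0 0; 50 0 0 0 -1 0 0; 50 0 0 0 -1 0 0; 50 0 0 0 -1 0 0; 50 0 0 0 -1 0 0"
}}

```text
clock: 16.15
tcp_pos: [0.4614, 0.1408, 0.3456]
orientation: [1.538, 0.955, -1.537]
contact_force: [-0.1, -0.9, 0.9]
grip_width: 0.0501
```

Request:
{"name": "apply_moves", "arguments": {
  "increments": "50 0 0 0 -1 0 0; 50 0 0 0 -1 0 0; 50 0 0 0 -1 0 0; 50 0 0 0 -1 0 0; 50 0 0 0 -1 0 0; 50 0 0 0 -1 0 0; 50 0 0 0 -1 0 0; 50 0 0 0 -1 0 0"
}}

```text
clock: 16.95
tcp_pos: [0.4615, 0.1409, 0.3454]
orientation: [0.832, 1.405, -0.832]
contact_force: [-0.0, 0.8, -0.2]
grip_width: 0.0502
```

Request:
{"name": "apply_moves", "arguments": {
  "increments": "50 0 0 0 -1 0 0; 50 0 0 0 -1 0 0; 50 0 0 0 -1 0 0; 50 0 0 0 -1 0 0; 50 0 0 0 -1 0 0; 50 0 0 0 -1 0 0; 50 0 0 0 -1 0 0; 50 0 0 0 -1 0 0"
}}

```text
clock: 17.75
tcp_pos: [0.4615, 0.1409, 0.3454]
orientation: [0.085, 1.568, -0.086]
contact_force: [0.5, 0.3, 0.8]
grip_width: 0.0499
```

Run:
```python
from h import *
import pickle
st(); need([.44,.24,.20],-.2); need([.44,.24,.20],-.2,.6)
f=r.grab_frame("top"); cv2.imwrite("pics/t2.png",cv2.resize(f["color"][170:300,200:360],None,fx=5,fy=5,interpolation=cv2.INTER_CUBIC)); pickle.dump(f,open("t2.pkl","wb"))
```

```text
t 17.75 tcp [0.4615 0.1409 0.3454] F [0.5 0.3 0.8] w 0.0499 j [ 0.33  0.14 -0.82  1.83  0.11  1.21  0.93]
[[ 0.001  0.108  0.994]
 [-0.001  0.994 -0.108]
 [-1.    -0.001  0.001]]
shift [ 0.1453  0.0963 -0.0322] turn [0.76 0.01 0.01]
shift [ 0.1453  0.0963 -0.0322] turn [ 0.74 -4.99 -0.22]
```

View pics/t2.png

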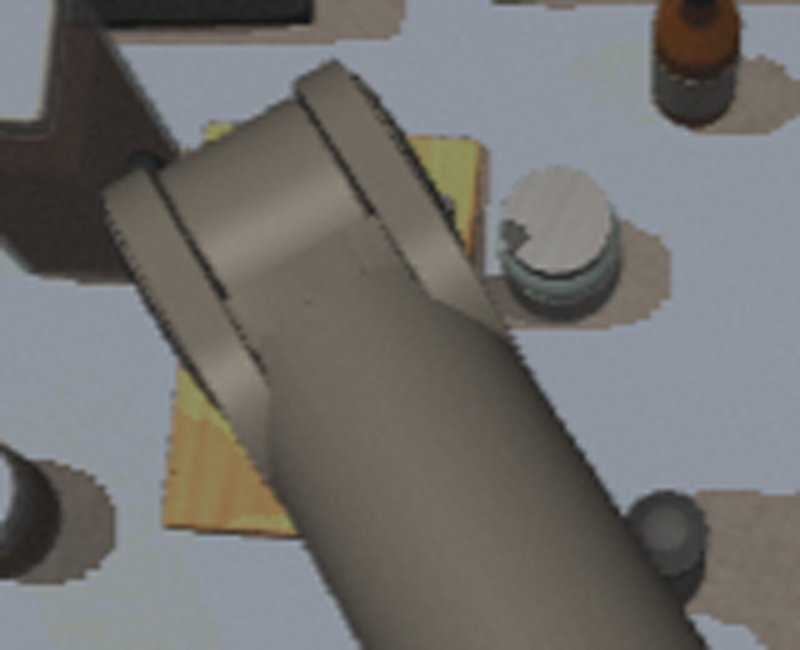

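Request:
{"name": "apply_moves", "arguments": {
  "increments": "50 0 .034 -.004 0 0 0; 50 0 .034 -.004 0 0 0; 50 .02 .034 -.004 0 0 0; 50 .03 0 0 .15 -1 -.05; 50 0 0 0 .15 -1 -.05; 50 0 0 0 .15 -1 -.04; 50 0 0 0 .15 -1 -.04; 50 0 0 0 .15 -1 -.04"
}}

```text
clock: 18.6
tcp_pos: [0.4613, 0.2441, 0.2964]
orientation: [0.104, 0.959, -0.189]
contact_force: [0.0, 0.4, -0.2]
grip_width: 0.0499
```

Run:
```python
from h import *
import pickle
st(); K=np.array([.560,.230,.065]); d=np.array([.553,-.112,-.825])
need(K-.10*d,-.2,.6); need(K-.0*d,-.2,.6)
f=r.grab_frame("scene"); cv2.imwrite("pics/s2.png",cv2.resize(f["color"][200:330,330:490],None,fx=5,fy=5,interpolation=cv2.INTER_CUBIC)); pickle.dump(f,open("s2.pkl","wb"))
f=r.grab_frame("wrist"); cv2.imwrite("pics/w2.png",f["color"]); pickle.dump(f,open("w2.pkl","wb"));print(f["origin"],proj(f,K))
```

```text
t 18.6 tcp [0.4613 0.2441 0.2964] F [ 0.   0.4 -0.2] w 0.0499 j [-0.12  0.09 -0.83  2.13  0.85  0.87 -0.12]
[[ 0.559  0.206  0.803]
 [-0.114  0.979 -0.172]
 [-0.821  0.005  0.571]]
shift [ 0.1469  0.0054 -0.0496] turn [-0.07  0.06  0.  ]
shift [ 0.2468  0.0054 -0.0504] turn [-0.07  0.06  0.  ]
[0.32331008 0.27279615 0.35187403] [322.06857055 140.87043132]
```

View pics/w2.png

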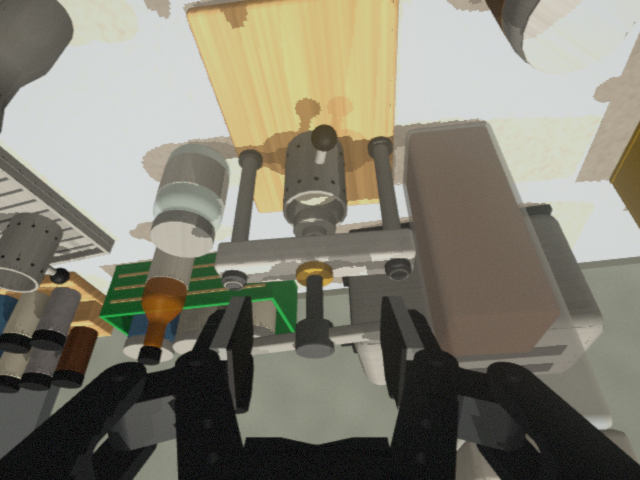

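The knob shows at (323,138), predicted (322,141). The ram disc at (315,228) stands above the mould's rim, and the crank arms lie across the press. Now I approach the knob.

Request:
{"name": "apply_moves", "arguments": {
  "increments": "50 .020 .003 -.025 0 0 0; 50 .030 .002 -.025 0 0 0; 50 .04 0 0 0 0 0; 50 .04 0 0 0 0 0; 50 .04 0 0 0 0 0; 50 .035 0 0 0 0 0; 50 .025 0 0 0 0 0; 50 .014 0 0 0 0 0"
}}

```text
clock: 19.5
tcp_pos: [0.5587, 0.2268, 0.0632]
orientation: [0.1, 0.969, -0.195]
contact_force: [-0.3, -0.2, -0.4]
grip_width: 0.0501
```

Request:
{"name": "apply_moves", "arguments": {
  "increments": "50 0 0 0 0 0 0; 15 0 0 0 0 0 0; 15 0 0 0 0 0 0; 15 0 0 0 0 0 0; 15 0 0 0 0 0 0; 15 0 0 0 0 0 0; 15 0 0 0 0 0 0; 15 0 0 0 0 0 0",
  "squeeze": 40
}}

```text
clock: 20.3
tcp_pos: [0.5569, 0.2302, 0.0665]
orientation: [0.101, 0.965, -0.187]
contact_force: [-2.8, 0.1, 6.8]
grip_width: 0.0215
```

Run:
```python
from h import *
st(); o=r.get_obs(); M=R.from_rotvec(o["orientation"]).as_matrix()
u=np.array([-np.cos(.09),np.sin(.09),0]); print("per 100mm out",(M.T@u*.1).round(4), "down 1mm", (M.T@[0,0,-.001]).round(5))
```

```text
t 20.3 tcp [0.5569 0.2302 0.0665] F [-2.8  0.1  6.8] w 0.0215 j [-0.23  0.61 -0.62  2.17  1.59  0.79 -0.72]
[[ 0.555  0.203  0.807]
 [-0.113  0.979 -0.168]
 [-0.824  0.002  0.566]]
per 100mm out [-0.0563 -0.0114 -0.0819] down 1mm [ 0.00082 -0.      -0.00057]
```

Request:
{"name": "apply_moves", "arguments": {
  "increments": "15 -.0028 .001 .002 0 0 0; 15 0 0 0 0 0 0; 15 0 0 0 0 0 0; 15 0 0 0 0 0 0; 15 0 0 0 0 0 0; 15 0 0 0 0 0 0; 15 0 0 0 0 0 0; 15 0 0 0 0 0 0"
}}

```text
clock: 21.1
tcp_pos: [0.5568, 0.2305, 0.0687]
orientation: [0.1, 0.967, -0.188]
contact_force: [-0.9, 0.3, -2.1]
grip_width: 0.0217
```

Run:
```python
from h import *
import pickle
st(); f=r.grab_frame("scene"); cv2.imwrite("pics/s3.png",cv2.resize(f["color"][200:330,330:490],None,fx=5,fy=4.6,interpolation=cv2.INTER_CUBIC)); pickle.dump(f,open("s3.pkl","wb"))
```

```text
t 21.1 tcp [0.5568 0.2305 0.0687] F [-0.9  0.3 -2.1] w 0.0217 j [-0.23  0.6  -0.62  2.16  1.58  0.79 -0.71]
[[ 0.553  0.203  0.808]
 [-0.114  0.979 -0.168]
 [-0.825  0.001  0.565]]
```

View pics/s3.png

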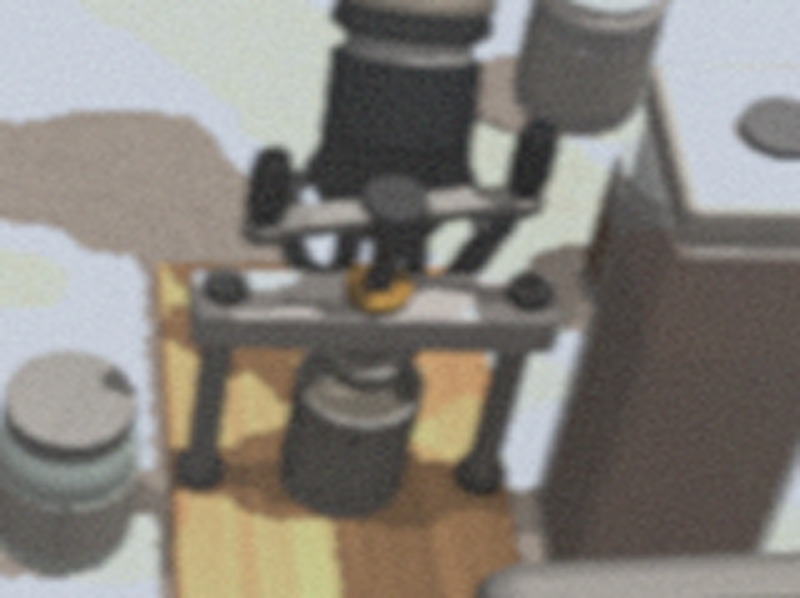

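Request:
{"name": "apply_moves", "arguments": {
  "increments": "15 -.0017 -.0003 -.0025 0 0 0; 15 -.0034 -.0007 -.0049 0 0 0; 15 -.0045 -.0009 -.0066 0 0 0; 15 -.0045 -.0009 -.0066 0 0 0; 15 -.0045 -.0009 -.0066 0 0 0; 15 -.0045 -.0009 -.0066 0 0 0; 15 -.0045 -.0009 -.0066 0 0 0; 15 -.0045 -.0009 -.0066 0 0 0"
}}

```text
clock: 21.95
tcp_pos: [0.4993, 0.236, 0.0689]
orientation: [0.1, 0.967, -0.188]
contact_force: [2.8, -0.4, -3.9]
grip_width: 0.0214
```

Run:
```python
from h import *
st(); need([.5568-.1076,.2305+.0097,.0685],-.2,.6)
```

```text
t 21.95 tcp [0.4993 0.236  0.0689] F [ 2.8 -0.4 -3.9] w 0.0214 j [-0.28  0.57 -0.66  2.26  1.58  0.83 -0.83]
[[ 0.554  0.203  0.808]
 [-0.114  0.979 -0.168]
 [-0.825  0.001  0.565]]
shift [-0.0279 -0.006  -0.0413] turn [-0.04  0.    0.01]
```

Request:
{"name": "apply_moves", "arguments": {
  "increments": "15 -.0034 -.001 -.0074 0 0 0; 15 -.0045 -.001 -.0068 0 0 0; 15 -.0045 -.001 -.0068 0 0 0; 15 -.0045 -.001 -.0068 0 0 0; 15 -.0045 -.001 -.0066 0 0 0; 15 -.0035 -.0007 -.005 0 0 0; 15 -.0015 -.0003 -.0025 0 0 0; 15 0 0 0 0 0 0"
}}

```text
clock: 22.75
tcp_pos: [0.4494, 0.2404, 0.0667]
orientation: [0.1, 0.968, -0.187]
contact_force: [-3.7, 1.0, 0.1]
grip_width: 0.0219
```

Run:
```python
from h import *
import pickle
st(); f=r.grab_frame("scene"); cv2.imwrite("pics/s4.png",cv2.resize(f["color"][180:330,320:500],None,fx=4.4,fy=4,interpolation=cv2.INTER_CUBIC)); pickle.dump(f,open("s4.pkl","wb"))
print(cv2.imread("pics/s4.png").shape)
```

```text
t 22.75 tcp [0.4494 0.2404 0.0667] F [-3.7  1.   0.1] w 0.0219 j [-0.34  0.56 -0.71  2.33  1.56  0.88 -0.94]
[[ 0.553  0.202  0.808]
 [-0.113  0.979 -0.168]
 [-0.826  0.001  0.564]]
(600, 792, 3)
```

View pics/s4.png

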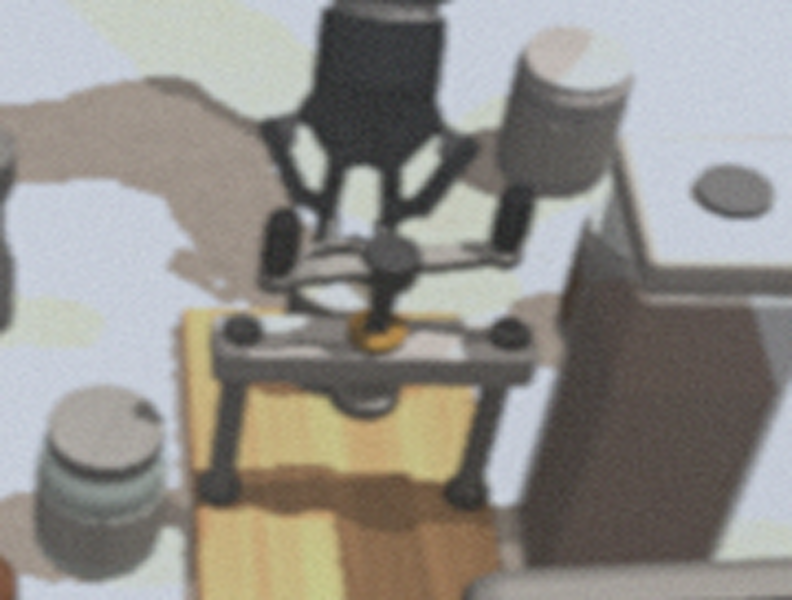

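Request:
{"name": "apply_moves", "arguments": {
  "increments": "50 0 0 0 0 0 0; 50 0 0 0 0 0 0; 50 0 0 0 0 0 0; 50 -.02 0 0 0 0 0; 50 -.04 0 0 0 0 0; 50 -.04 0 .02 0 0 0; 50 -.04 0 .026 0 0 0; 85 -.04 0 .026 0 0 0"
}}

```text
clock: 23.6
tcp_pos: [0.4082, 0.2485, 0.2578]
orientation: [0.099, 0.967, -0.187]
contact_force: [0.3, -1.3, -0.5]
grip_width: 0.0632
```

Request:
{"name": "apply_moves", "arguments": {
  "increments": "85 0 0 0 0 1 0; 85 0 0 0 0 1 0; 85 0 0 0 0 1 0; 85 0 0 0 0 1 0; 85 0 0 0 0 1 0; 85 0 0 0 0 0 0; 85 0 0 0 0 0 0; 85 0 0 0 0 0 0"
}}

```text
clock: 24.4
tcp_pos: [0.4076, 0.2487, 0.2558]
orientation: [0.159, 1.563, -0.159]
contact_force: [0.3, 0.6, 0.2]
grip_width: 0.085
```

Run:
```python
from h import *
import pickle
st(); f=r.grab_frame("wrist"); cv2.imwrite("pics/w3.png",f["color"]); pickle.dump(f,open("w3.pkl","wb"))
print(f["origin"],proj(f,[.510,.232,.105]),proj(f,[.452,.24,.065])); need([.510,.232,.30],-.1)
```

```text
t 24.4 tcp [0.4076 0.2487 0.2558] F [0.3 0.6 0.2] w 0.085 j [ 0.07  0.24 -0.85  1.96  0.21  1.03  0.49]
[[ 0.002  0.201  0.98 ]
 [-0.     0.98  -0.201]
 [-1.     0.     0.002]]
[0.32832568 0.26492226 0.38099505] [321.74204864 347.23429655] [316.93515657 260.10323182]
shift [-0.0438  0.0041  0.1039] turn [-0.85  0.02 -0.  ]
```

View pics/w3.png

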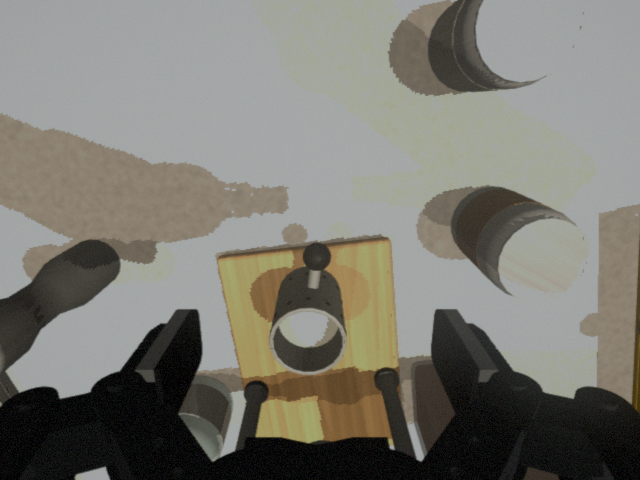

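Run:
```python
from h import *
import pickle
f=pickle.load(open("w3.pkl","rb"))
c=atz(f,308.5,340.5,.105); k=atz(f,316.5,256.5,.065); print(c,k,np.linalg.norm((c-k)[:2]),np.arctan2((c-k)[1],(c-k)[0]))
for p in((271,338),(346,338),(309,307),(309,374)): print(atz(f,*p,.105))
for z in (.30,.085): need([c[0],c[1],z],-.17)
```

```text
[0.50186281 0.22296435 0.105     ] [0.44873458 0.24029364 0.065     ] 0.055883041150019304 -0.3152975301173422
[0.4937196  0.19447705 0.105     ]
[0.50556606 0.25238572 0.105     ]
[0.47299291 0.22945281 0.105     ]
[0.53266925 0.21687492 0.105     ]
shift [-0.0438 -0.0063  0.0977] turn [-0.27  0.02 -0.  ]
shift [ 0.1712 -0.0064  0.0972] turn [-0.27  0.02 -0.  ]
```

Request:
{"name": "apply_moves", "arguments": {
  "increments": "85 0 -.002 .025 0 0 0; 85 0 -.002 .035 0 0 0; 85 0 -.002 .030 0 0 0; 85 .02 0 .0075 0 0 0; 85 .04 0 0 0 0 0; 85 .04 0 0 0 0 0; 85 .03 0 0 0 0 0; 85 0 0 0 0 0 0"
}}

```text
clock: 25.25
tcp_pos: [0.4998, 0.222, 0.1228]
orientation: [0.157, 1.57, -0.161]
contact_force: [0.1, 0.6, 0.1]
grip_width: 0.085
```

Run:
```python
from h import *
st(); need([.503,.2225,.083],-.2)
```

```text
t 25.25 tcp [0.4998 0.222  0.1228] F [0.1 0.6 0.1] w 0.085 j [ 0.02  0.52 -0.7   1.93  0.44  0.85  0.45]
[[-0.005  0.201  0.98 ]
 [-0.002  0.98  -0.201]
 [-1.    -0.003 -0.005]]
shift [0.0398 0.0013 0.0032] turn [-0.02 -0.04  0.03]
```

Request:
{"name": "apply_moves", "arguments": {
  "increments": "85 .02 .001 .003 0 0 0; 85 .02 0 0 0 0 0; 85 0 0 0 0 0 0; 70 0 0 0 0 0 0; 65 0 0 0 0 0 0; 50 0 0 0 0 0 0; 50 0 0 0 0 0 0; 50 0 0 0 0 0 0",
  "squeeze": 60
}}

```text
clock: 26.05
tcp_pos: [0.5069, 0.2222, 0.0882]
orientation: [0.16, 1.562, -0.162]
contact_force: [-3.7, -5.2, 10.9]
grip_width: 0.0613
```

Request:
{"name": "apply_moves", "arguments": {
  "increments": "50 0 0 0 0 0 0; 50 0 0 0 0 0 0; 50 0 0 0 0 0 0; 50 -.002 0 0 0 0 0; 50 -.003 0 0 0 0 0; 50 -.005 0 0 0 0 0; 50 0 0 0 0 0 0; 50 0 0 0 0 0 0"
}}

```text
clock: 26.85
tcp_pos: [0.5063, 0.2234, 0.0962]
orientation: [0.162, 1.564, -0.16]
contact_force: [-0.3, 0.5, -7.1]
grip_width: 0.0612
```

Run:
```python
from h import *
st()
```

```text
t 26.85 tcp [0.5063 0.2234 0.0962] F [-0.3  0.5 -7.1] w 0.0612 j [-0.01  0.57 -0.67  1.94  0.48  0.8   0.42]
[[ 0.001  0.203  0.979]
 [ 0.001  0.979 -0.203]
 [-1.     0.001  0.   ]]
```

Request:
{"name": "apply_moves", "arguments": {
  "increments": "50 -.015 0 0 0 0 0; 50 -.025 0 0 0 0 0; 50 -.03 0 0 0 0 0; 50 -.03 0 0 0 0 0; 50 -.03 0 0 0 0 0; 50 -.03 0 0 0 0 0; 50 -.025 0 0 0 0 0; 50 -.015 0 0 0 0 0"
}}

```text
clock: 27.65
tcp_pos: [0.5063, 0.2239, 0.2991]
orientation: [0.162, 1.562, -0.158]
contact_force: [1.3, 0.3, -6.4]
grip_width: 0.061
```

Request:
{"name": "apply_moves", "arguments": {
  "increments": "50 0 -.010 .003 0 0 0; 50 0 -.020 .0064 0 0 0; 50 0 -.028 .009 0 0 0; 50 0 -.028 .009 0 0 0; 50 0 -.028 .009 0 0 0; 50 0 -.028 .009 0 0 0; 50 0 -.028 .009 0 0 0; 50 0 -.028 .009 0 0 0"
}}

```text
clock: 28.45
tcp_pos: [0.5268, 0.0139, 0.2942]
orientation: [0.161, 1.567, -0.161]
contact_force: [0.7, -0.1, -6.4]
grip_width: 0.0614
```

Request:
{"name": "apply_moves", "arguments": {
  "increments": "50 0 -.028 .009 0 0 0; 50 0 -.028 .009 0 0 0; 50 0 -.028 .009 0 0 0; 50 0 -.028 .009 0 0 0; 50 0 -.028 .009 0 0 0; 50 0 -.028 .009 0 0 0; 50 0 -.020 .0064 0 0 0; 50 0 -.010 .003 0 0 0"
}}

```text
clock: 29.25
tcp_pos: [0.5481, -0.1939, 0.2936]
orientation: [0.164, 1.568, -0.163]
contact_force: [-0.4, 0.3, -6.4]
grip_width: 0.0612
```

Run:
```python
from h import *
import pickle
st(); need([.552,-.215,.110],-.2); f=r.grab_frame("scene"); cv2.imwrite("pics/s5.png",cv2.resize(f["color"][130:370,160:360],None,fx=2.5,fy=2.5,interpolation=cv2.INTER_CUBIC)); pickle.dump(f,open("s5.pkl","wb"))
```

```text
t 29.25 tcp [ 0.5481 -0.1939  0.2936] F [-0.4  0.3 -6.4] w 0.0612 j [ 0.72  0.35 -0.62  1.7   0.22  1.17  1.41]
[[-0.003  0.207  0.978]
 [ 0.001  0.978 -0.207]
 [-1.     0.    -0.003]]
shift [ 0.1835 -0.0199  0.0087] turn [-0.07 -0.03 -0.  ]
```

View pics/s5.png

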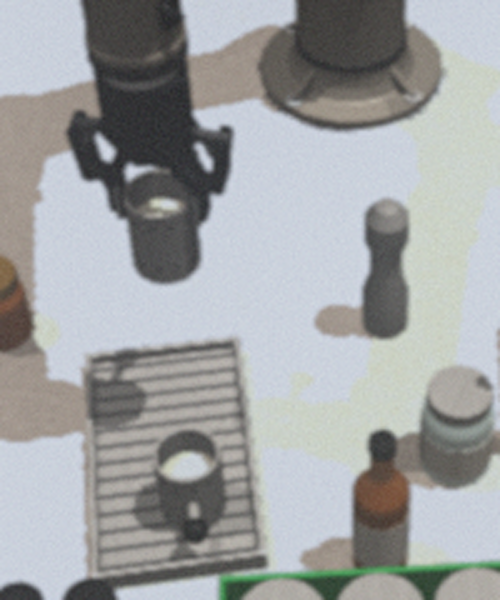

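Run:
```python
from h import *
import pickle
f=pickle.load(open("s5.pkl","rb"))
for z in(.215,.2256,.235): print(z,(proj(f,[.579,-.194,z])-[160,130])*2.5,"rim c",(proj(f,[.548,-.194,z+.085])-[160,130])*2.5)
print("rim left/right",(proj(f,[.548,-.225,.31])-[160,130])*2.5,(proj(f,[.548,-.163,.31])-[160,130])*2.5)
print("target", (proj(f,[.552,-.215,.012])-[160,130])*2.5,"m2 rim",(proj(f,[.664,-.184,.097])-[160,130])*2.5)
for c in ((.130,0.075),(-.135,.08),(-.135,-.08),(.135,-.08)): print((proj(f,np.r_[[.6087,-.2108]+R.from_euler('z',.079).as_matrix()[:2,:2]@c,.024])-[160,130])*2.5)
```

```text
0.215 [168.54484741 291.41998213] rim c [160.34014138 199.24169449]
0.2256 [167.40125525 283.39627185] rim c [159.10934447 190.39366721]
0.235 [166.3756868  276.20064357] rim c [158.0051724  182.45592821]
rim left/right [123.05081103 192.26984454] [195.1913671  189.52938343]
target [167.88477725 408.30941674] m2 rim [188.77532395 445.9591949 ]
[257.14615602 549.88379495]
[239.83844844 334.46915848]
[ 85.36012745 350.56211335]
[ 87.34555252 575.35464312]
```

The mould hangs upright, its rim at (162,190) as predicted. The free half of the rack lies around (168,408). Next I lower it.

Request:
{"name": "apply_moves", "arguments": {
  "increments": "50 .010 -.010 .0045 0 0 0; 50 .025 -.010 .0045 0 0 0; 50 .035 0 0 0 0 0; 50 .040 0 0 0 0 0; 50 .040 0 0 0 0 0; 50 .030 0 0 0 0 0; 50 .015 0 0 0 0 0; 50 .005 0 0 0 0 0"
}}

```text
clock: 30.1
tcp_pos: [0.5538, -0.2104, 0.0937]
orientation: [0.162, 1.567, -0.158]
contact_force: [-0.5, 0.0, -7.5]
grip_width: 0.0608
```

Request:
{"name": "apply_moves", "arguments": {
  "increments": "50 .002 0 0 0 0 0; 50 .001 0 0 0 0 0; 50 .001 0 0 0 0 0; 50 .001 0 0 0 0 0; 50 0 0 0 0 0 0; 50 0 0 0 0 0 0; 50 0 0 0 0 0 0; 50 0 0 0 0 0 0"
}}

```text
clock: 30.9
tcp_pos: [0.5547, -0.2117, 0.0907]
orientation: [0.162, 1.564, -0.16]
contact_force: [0.1, 0.3, -7.7]
grip_width: 0.061
```

Request:
{"name": "apply_moves", "arguments": {
  "increments": "50 .002 0 0 0 0 0; 50 .002 0 0 0 0 0; 50 .001 0 0 0 0 0; 50 .001 0 0 0 0 0; 50 .001 0 0 0 0 0; 50 .001 0 0 0 0 0; 50 0 0 0 0 0 0; 50 0 0 0 0 0 0"
}}

```text
clock: 31.7
tcp_pos: [0.5547, -0.2116, 0.0827]
orientation: [0.162, 1.564, -0.16]
contact_force: [0.9, -0.5, -6.6]
grip_width: 0.061
```

Request:
{"name": "apply_moves", "arguments": {
  "increments": "50 .0005 0 0 0 0 0; 50 .0005 0 0 0 0 0; 50 .0005 0 0 0 0 0; 50 .0005 0 0 0 0 0; 50 .0005 0 0 0 0 0; 50 0 0 0 0 0 0; 50 0 0 0 0 0 0; 50 0 0 0 0 0 0"
}}

```text
clock: 32.5
tcp_pos: [0.5548, -0.2117, 0.0804]
orientation: [0.162, 1.564, -0.16]
contact_force: [-2.1, -0.8, -1.8]
grip_width: 0.0609
```

Request:
{"name": "apply_moves", "arguments": {
  "increments": "50 .0005 0 0 0 0 0; 50 .0005 0 0 0 0 0; 50 0 0 0 0 0 0; 50 0 0 0 0 0 0; 50 0 0 0 0 0 0; 50 0 0 0 0 0 0; 50 0 0 0 0 0 0; 50 0 0 0 0 0 0",
  "squeeze": 20
}}

```text
clock: 33.3
tcp_pos: [0.555, -0.2118, 0.0803]
orientation: [0.161, 1.564, -0.16]
contact_force: [-4.4, 0.1, 7.1]
grip_width: 0.0607
```

Request:
{"name": "apply_moves", "arguments": {
  "increments": "64 0 0 0 0 0 0; 68 0 0 0 0 0 0; 72 0 0 0 0 0 0; 78 0 0 0 0 0 0; 85 0 0 0 0 0 0; 85 0 0 0 0 0 0; 85 0 0 0 0 0 0; 85 0 0 0 0 0 0"
}}

```text
clock: 34.1
tcp_pos: [0.5547, -0.2116, 0.0792]
orientation: [0.162, 1.564, -0.16]
contact_force: [0.3, -0.9, -0.6]
grip_width: 0.0851
```

Request:
{"name": "apply_moves", "arguments": {
  "increments": "85 -.01 0 0 0 0 0; 85 -.02 0 0 0 0 0; 85 -.03 0 0 0 0 0; 85 -.04 0 0 0 0 0; 85 -.04 0 0 0 0 0; 85 -.04 0 0 0 0 0; 85 -.02 0 0 0 0 0; 85 0 0 0 0 0 0"
}}

```text
clock: 34.9
tcp_pos: [0.5564, -0.2119, 0.2838]
orientation: [0.16, 1.557, -0.161]
contact_force: [0.4, -0.4, -0.1]
grip_width: 0.0851
```

Request:
{"name": "apply_moves", "arguments": {
  "increments": "85 0 0 -.02 0 0 0; 85 0 0 -.03 0 0 0; 85 0 0 -.03 0 0 0; 85 0 0 0 0 0 0; 85 0 0 0 0 0 0; 85 0 0 0 0 0 0; 85 0 0 0 0 0 0; 85 0 0 0 0 0 0"
}}

```text
clock: 35.7
tcp_pos: [0.4768, -0.1955, 0.279]
orientation: [0.162, 1.564, -0.159]
contact_force: [-0.5, 0.7, 0.4]
grip_width: 0.0847
```

Run:
```python
from h import *
st(); f=r.grab_frame("scene"); cv2.imwrite("pics/s6.png",cv2.resize(f["color"][130:400,10:510],None,fx=1.6,fy=1.6,interpolation=cv2.INTER_CUBIC))
g=lambda p:(proj(f,p)-[10,130])*1.6
print("rim",g([.555,-.2118,.097]),"m2",g([.664,-.184,.097]),"base front",g([.586,-.2118,.012]),"ram foot",g([.612,.2095,.1145]),"hub",g([.612,.2095,.241]))
```

```text
t 35.7 tcp [ 0.4768 -0.1955  0.279 ] F [-0.5  0.7  0.4] w 0.0847 j [ 0.82  0.24 -0.64  1.86  0.16  1.09  1.49]
[[ 0.001  0.203  0.979]
 [ 0.002  0.979 -0.203]
 [-1.     0.002  0.   ]]
rim [344.07545694 228.08777257] m2 [360.81620733 285.41388473] base front [348.77117892 278.48713608] ram foot [626.89768271 236.91474974] hub [638.03054844 178.87337499]
```

View pics/s6.png

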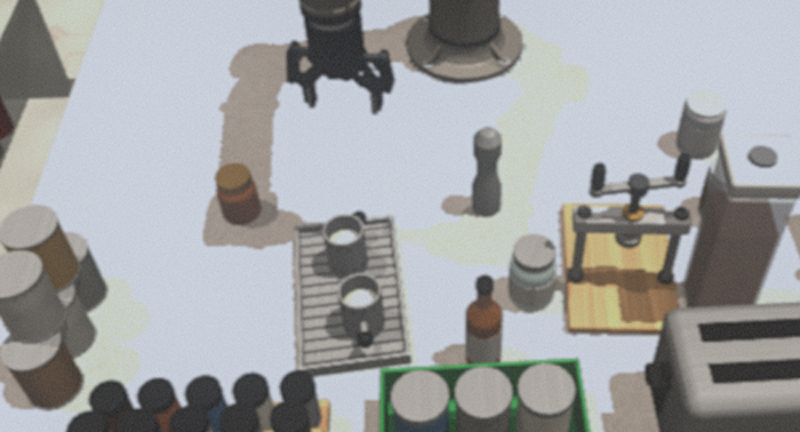

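The mould stands upright on the rack at (345,230), predicted (344,228). Mould2 is at (361,287), in its original place. The ram is up, with its foot at about (628,240), and nothing else looks disturbed. Now I hand in.

```bash
python3 -c "
from h import *
print(r.hand_in()); st()"
```

```text
the job is handed in; nothing more can be done
None
the job is handed in; nothing more can be done
```

The mould is out of the press and standing upright on the free half of the draining rack, beside the other mould. I handed the job in at about 36 s of the 72 s allowed.

- **Winding:** I wound the crank about 570° anticlockwise in four strokes on the side away from the canister, changing handgrips between strokes. By my reckoning the ram is at about 35 mm, roughly 9 mm above the rim. I did not measure its height separately.
- **Moving the mould:** I dragged it about 108 mm out by its knob, lifted it by its wall (weight about 0.65–0.7 kg), and lowered it until the force showed it was standing.
- **Last checks:** The final picture shows the mould within about 2 pixels of where I predicted, with the ram up. Mould2 is in its place, and nothing else looks moved by eye. The gripper was clear, reading about 0 N.
- **Small disagreements:** While closing on a crank handgrip, the knob and the mould wall, the gripper pressed briefly with about 7–11 N, and about 7 N at set-down, all well under the limits. The knob read 21.5 mm between the fingers instead of 24 mm. The grip still held, and the mould looked upright in the pictures I took.

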